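# Let the third jar back into the row behind the ratchet stop

### The arm

A 6-joint arm with a two-finger parallel gripper is mounted at the origin on the work surface. World frame = base frame: x ahead of the robot, y to its left, z up, the work surface at z = 0. Lengths are in m, angles in rad, forces in N, time in s.
With the tool pointing down it reaches from about 0.3 to 0.775 m from the base axis. Payload 14.6 kg.
Tool frame: the origin (TCP) lies at the very end of the fingers, on their centre line; the grasp point (between the pads) lies 19 mm behind it; x points along the fingers, z is the direction in which the jaws open and shut, and the axes are right-handed (so a half turn about x gives the same grasp; the last joint's range is limited). The gripper opens to 94 mm and grips with 3 to 60 N. Pads are 16 mm wide; open, the fingers measure 119 mm over their backs; the gripper's body (75 mm by 177 mm) begins 78 mm behind the grasp point.
Start: joints at [-1.209, 0.3, 1.521, -0, 1.321, -0.067], TCP at [0.229, -0.5, 0.205] pointing down, gripper open.
Joint ranges: [-3.03, 3.03], [-0.79, 2.21], [0.23, 2.52], [-1.04, 4.18], [0, 3.07], [-2.55, 2.55]. Speed limits (rad/s): [2.22, 2.22, 2.57, 3.14, 3.14, 3.14].

### API

Orientations are given as [roll, pitch, yaw] about the fixed x, y, z axes, in that order (R = Rz(yaw) Ry(pitch) Rx(roll)).
In Python, from station import ctrl gives the robot as it stands. The module is installed in compiled form; this text tells all that it offers.
- The arm moves only by the tool servo_tool, never from a script. Its argument "motion" is one flat list of numbers, 4 for each row, row after row: the shift along the tool's x, y, z in mm, then the turn about the tool's x in degrees. In form: [dx, dy, dz, roll, dx, dy, dz, roll, ...]. A call has 1 to 20 rows; each row is the pose to reach, as a shift and turn from the pose commanded when the call began, along the tool's axes at that moment; what a row does not reach only later rows make up. A row lasts 1/8 s, in which the tool goes at most 62.5 mm and 10.7 degrees, less where a joint would pass 70% of its speed; a pose out of reach is approached as far as the arm can. A call with a gripper value outside its range is refused whole. "gripper" is the opening, from 0 (shut) to 1 (fully open), set as the call begins (left out, the last holds). The fingers move at their own pace and stop on an object; "force" is the grip in N (left out, the last holds). Time passes only in rows, so rows that repeat a pose let the fingers close. It gives the time, the measured TCP pose, the force and the opening at its end, in the units of the state.
- ctrl.get_obs(): the state, without advancing time (a new reading comes with each control period).
- ctrl.camera(name): name is "scene" or "top" or "wrist"; returns a dict with "color" (400x640x3 uint8, red, green, blue), "z_map" (400x640 float32, m along the optical axis (not along the pixel's ray), 0 where there is no reading), "fx", "fy", "cx", "cy" (pixels), "dist_coeffs" ([k1, k2, p1, p2, k3] as OpenCV has them; the pictures are not rectified), "rvec" (rotation vector, rad) and "tvec" (3), from world to camera coordinates, as OpenCV has them. Camera axes: x right, y down, z forward; pixel columns grow to the right and rows downward; lengths in m; the calibration is good to about 2 mm. A picture is of the moment at which its call begins.
- ctrl.hand_in(): hands the job in, once; it reports no verdict.
The state is a dict: "time_s": time; "qpos": joint angles; "joint_vel": joint speeds; "tau": joint torques, N m; "ee_pos": TCP position; "eef_rot": TCP orientation; "force": force on the tool from outside, world axes, zero at the start; "moment": the same for the moment, N m; "grip_width": finger opening in m.
Only numpy, scipy, OpenCV 4.12 (cv2) and the standard library are available. Lean on these libraries where they do the work, as an engineer would, in place of code of your own. Each camera call takes 0.05 s, during which the arm holds its last target.

### The job

Open the jar rack: press the release button on its ratchet stop and, keeping it pressed, push the stop right back to the end of its bar. Then push the jar that stands out in front straight into the free place in the row until it meets the rack's back rail, and push the stop up again until the three jars stand snug, side by side without gaps, between it and the fixed end plate. Only press and push: do not lift or tip a jar, and leave everything else standing where it is.

Things in the scene. Friction and masses are not known exactly. Their poses are not given: they have to be found in the camera images.
- rack: Steel jar rack, fixed on the lower glass shelf, 420 mm long. Origin on the glass, in the row's centre line; z up, y along the row towards the fixed end plate (robot's left), x away from the robot. 'Rack' positions below are mm in this frame. Jars in the row have their centres at rack x = -1 to 2 (2: back against bar and rail). Bare glass under the jars.
- end_plate (a point): Middle of the inner face of the fixed end plate, at rack (0, 115, 45). The plate is 88 high, 5 thick and reaches forward to rack x = -36.
- bar_end (a point): Top of the toothed bar at its right end, at rack (40, -229, 84), where a post of bar height carries it. The bar runs along rack y up to the end plate, at x 34 to 46, z 70 to 84, teeth on its underside (pitch 7). A round back rail runs below it (x 34 to 42, z 22).
- stop (a joint): Sliding stop on the bar (m): 0 with its pressing face at rack y = -13, growing as it is pushed back (rack -y, robot's right) to 0.125, its end stop. Three jars are snug at about 0.064. It always slides towards the end plate (4 to 6 N, clicking; more when it moves jars), but back only while the release button is held down (about 2 N). It stays where it is left.
- stop_face (a point): Point on the flat pressing face of the stop, at rack x = 0, z = 45. The jaw plate is 5 thick, reaches forward to rack x = -36 and from 4 to 86 above the glass. Behind it the carriage on the bar is 36 wide (rack x 22 to 58), reaches 63 behind the face and is 112 high.
- thumb_tab (a point): Middle of the top edge (151 above the glass, rack x = 40) of the upright thumb tab on the carriage: a flat plate 36 wide across the bar, 5 thick, 39 above the carriage, 48.5 behind the pressing face. Push the side that faces the button to slide the stop back, the other side to close it up; beyond that side the carriage goes on for 12, 112 high.
- release_top (a point): Centre of the top of the release button, a block 26 (rack x) by 32 (rack y), top 125 above the glass when up, 13 above the carriage. It lies on the bar's centre line (rack x = 40), 26 behind the pressing face; the thumb tab's near face is 20 further back, 4 from the button's edge. Moves with the stop.
- release (a joint): Travel of the release button (m): 0 up, 0.008 fully pressed straight down. Spring 3 N at first, 6 N fully down; the ratchet is free beyond about 0.004. It springs up when let go.
- jar_end_centre (a point): Centre of the jar in the row next to the end plate. All three jars are alike: square white porcelain, 64 by 64, 92 high with the wooden lid, about 0.26 kg, loose on the glass, sides parallel to its own x and y.
- jar_mid_centre (a point): Centre of the second jar of the row, between the first and the stop.
- jar_out_centre (a point): Centre of the third jar, standing about 100 in front of the row (towards the robot), roughly in front of its free place, which lies between the second jar and the pushed-back stop; turned up to 0.15 rad relative to the rack.
- timer: Bystander: round steel kitchen timer with a dial on top, 64 across, 50 high, standing on the glass in front of the rack to one side of the third jar. Origin at its underside.
- funnel: Bystander: pink plastic funnel standing on its wide rim (76 across), 74 high, in front of the rack to the other side of the third jar (timer and funnel may be swapped). Origin at its underside.
- shaker1: Bystander: glass shaker with steel top, 44 across, 80 high, on a small free-spinning turntable (170 across, 16 high) at the right end of the shelf. Origin at its underside.
- shaker2: Bystander: second shaker on the turntable.
- shaker3: Bystander: third shaker on the turntable.
- mill: Bystander: wooden pepper mill, 52 across, 130 high, at the left end of the shelf. Origin at its underside.
- canister: Bystander: larger square porcelain jar with wooden lid, 84 by 84 by 112, at the left end of the shelf, behind the parked sliding glass door (cabinet's front edge, 250 to 525 left of the robot's centre line, top 165 above the work surface). Origin at its underside.
Mind the look-alikes: they are no part of the job. Leave any purple or yellow look-alike of the part that bears jar_out_centre alone.

How it is judged:
By the outcome, as a careful person would: the job done as asked, in the order asked, and still so for the second after the job is handed in, with the robot touching nothing.
It also fails if it takes over 61 s, if anything falls off the work surface, if the arm or the gripper's body presses on something with over 40 N, if the wrist force passes 120 N, or if a joint passes its speed limit or range.

## Working session

There is one attempt and no reset: what is moved stays moved. The work goes in short steps, Python scripts to look and compute and a tool call to move; the robot and the scene stay as the last step left them, time stands still between calls to the robot, and variables do not carry over. Pictures are saved under pics/ and viewed, and the job is handed in when it is done.

Besides the shell and the picture viewer there is one more tool, called after "Call:" in YAML: its name, and indented under it one key for each argument. servo_tool: Moves the arm, as the interface text tells. Its arguments: {"type":"object","properties":{"motion":{"type":"array","items":{"type":"number"}},"gripper":{"type":"number"},"force":{"type":"number"}},"required":["motion"]}

```bash
mkdir -p pics
python3 - <<'E'
from station import ctrl
import cv2,numpy as np,pickle
o=ctrl.get_obs()
for k in o: print(k,np.round(o[k],4))
d={}
for n in ["scene","top","wrist"]:
    c=ctrl.camera(n); d[n]=c
    cv2.imwrite(f"pics/{n}0.png",c["color"][:,:,::-1])
    R=cv2.Rodrigues(np.array(c["rvec"]))[0]
    print(n,c["fx"],c["cx"],c["cy"],c["dist_coeffs"],"pos",(-R.T@np.array(c["tvec"]).ravel()).round(3),"fwd",R[2].round(3))
pickle.dump(d,open("v0.pkl","wb"))
E
```

```text
time_s 0.0
qpos [-1.2086  0.3005  1.5216 -0.      1.3207 -0.0666]
joint_vel [-0.0004 -0.0005 -0.0002 -0.0008  0.0012  0.0006]
tau [ 0.00000e+00 -5.31807e+01 -3.52739e+01  7.09000e-02  2.44000e-02
 -1.00000e-04]
ee_pos [ 0.2286 -0.4999  0.2049]
eef_rot [3.1075 1.5696 1.9655]
force [ 0.211   0.2025 -0.2878]
moment [ 0.0283  0.0293 -0.0267]
grip_width 0.0939
scene 486.7579517044153 323.61171103806066 201.1163249178784 [-0.08100894  0.          0.          0.          0.        ] pos [ 0.893 -0.55   1.267] fwd [-0.355  0.408 -0.841]
top 463.9559103042781 320.5517894297794 200.0813134429268 [-0.02225776  0.          0.          0.          0.        ] pos [ 0.26  -0.022  1.53 ] fwd [ 0.122 -0.001 -0.993]
wrist 331.14408822051564 315.245875121436 198.39361461900418 [0.00934658 0.         0.         0.         0.        ] pos [ 0.301 -0.467  0.384] fwd [-0.245 -0.112 -0.963]
```

View pics/scene0.png

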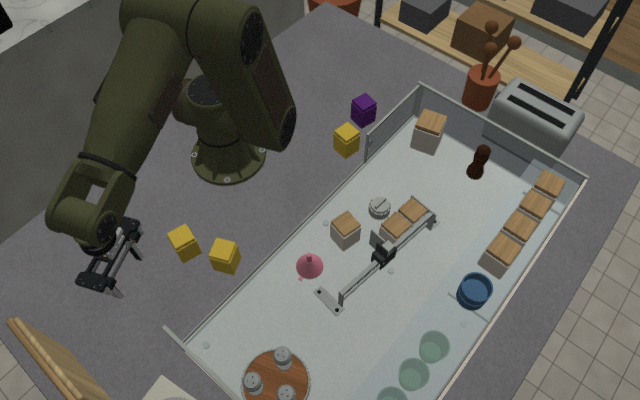

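View pics/top0.png

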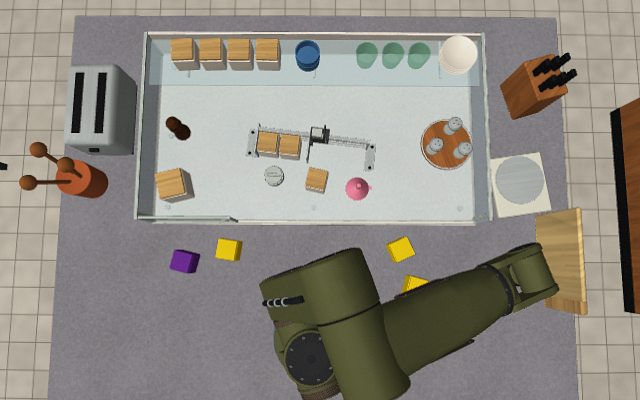

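View pics/wrist0.png

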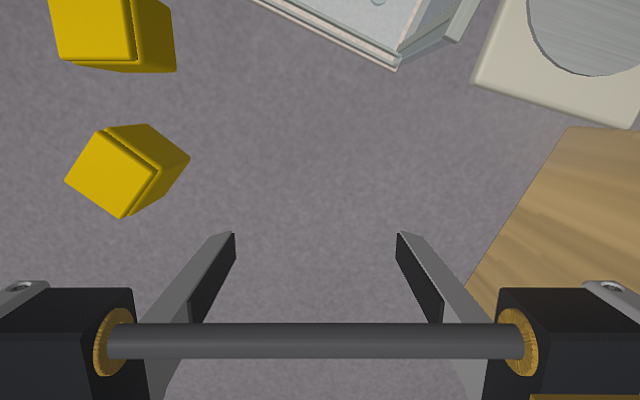

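The scene view shows jars in the row at about (392,225) and (413,208), the stop at (384,255), the third jar at (345,228), the funnel at (310,265) and the timer at (380,207). I'll enlarge both views.

```bash
cat > h.py <<'E'
import cv2,numpy as np,pickle
def cam(c):
    K=np.array([[c["fx"],0,c["cx"]],[0,c["fy"],c["cy"]],[0,0,1.]]);D=np.array(c["dist_coeffs"],float)
    R=cv2.Rodrigues(np.array(c["rvec"],float))[0];t=np.array(c["tvec"],float).ravel()
    return K,D,R,t
def ray(c,uv):
    K,D,R,t=cam(c)
    p=cv2.undistortPoints(np.array(uv,float).reshape(-1,1,2),K,D).reshape(-1,2)
    d=np.c_[p,np.ones(len(p))]@R
    return -R.T@t,d
def onz(c,uv,z):
    o,d=ray(c,uv); return o+d*((z-o[2])/d[:,2])[:,None]
def depth(c,uv):
    uv=np.array(uv,float).reshape(-1,2)
    o,d=ray(c,uv); z=np.array([c["z_map"][int(round(v)),int(round(u))] for u,v in uv]); return o+d*z[:,None]
def proj(c,P):
    K,D,R,t=cam(c); return cv2.projectPoints(np.array(P,float).reshape(-1,3),cv2.Rodrigues(R)[0],t,K,D)[0].reshape(-1,2)
def crop(c,x0,y0,x1,y1,s,fn):
    im=cv2.resize(c["color"][y0:y1,x0:x1,::-1],None,fx=s,fy=s,interpolation=cv2.INTER_CUBIC); cv2.imwrite(fn,im)
E
python3 - <<'E'
from h import *
d=pickle.load(open("v0.pkl","rb"))
crop(d["top"],235,110,395,210,5,"pics/topc.png")
crop(d["scene"],290,180,450,320,5,"pics/scc.png") if 0 else crop(d["scene"],290,190,450,310,5,"pics/scc.png")
for uv in [(200,100),(200,200),(340,110),(420,180),(300,210),(290,40)]: print(uv,depth(d["top"],[uv]).round(4))
print(depth(d["scene"],[(384,245),(345,222),(392,222),(412,204),(340,120),(349,140)]).round(4))
E
```

```text
(200, 100) [[0.7813 0.3833 0.0265]]
(200, 200) [[0.4426 0.3701 0.0284]]
(340, 110) [[ 0.7488 -0.0871  0.0259]]
(420, 180) [[ 0.5116 -0.3485  0.0327]]
(300, 210) [[0.4115 0.0433 0.0276]]
(290, 40) [[0.946  0.0766 0.1272]]
[[ 0.6289 -0.0117  0.1498]
 [ 0.4975 -0.0078  0.1175]
 [ 0.5966  0.0732  0.1204]
 [ 0.6057  0.1553  0.1221]
 [ 0.8931 -0.5505  1.2667]
 [ 0.3097  0.2461  0.0868]]
```

View pics/topc.png

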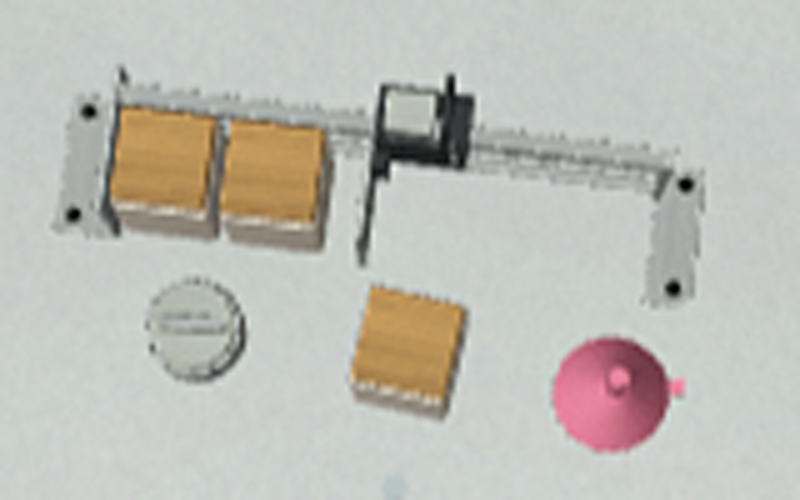

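View pics/scc.png

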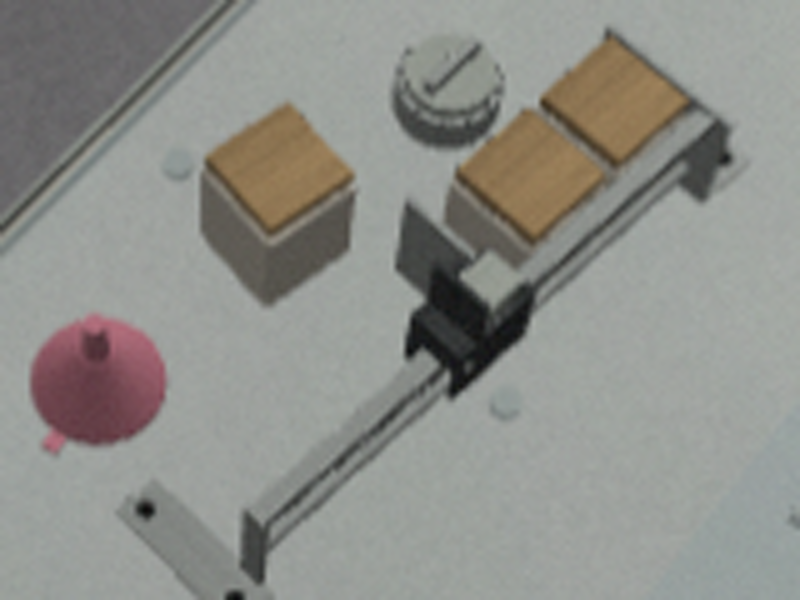

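```bash
cat > meas.py <<'E'
from h import *
import sys
def run(d):
  for n,(x0,y0,x1,y1) in {"top":(235,110,395,210),"scene":(290,180,450,320)}.items():
    c=d[n]; z=c["z_map"]; vv,uu=np.mgrid[y0:y1,x0:x1]; uv=np.c_[uu.ravel(),vv.ravel()]
    o,dr=ray(c,uv); P=o+dr*z[y0:y1,x0:x1].ravel()[:,None]
    col=c["color"][y0:y1,x0:x1].reshape(-1,3).astype(int)
    g=P[(P[:,2]<0.04)&(P[:,2]>0.01)]; print(n,"glass z",np.median(g[:,2]).round(4))
    # wood lids
    hsv=cv2.cvtColor(c["color"],cv2.COLOR_RGB2HSV)
    m=cv2.inRange(hsv,(8,70,90),(25,255,255)); m2=np.zeros_like(m); m2[y0:y1,x0:x1]=m[y0:y1,x0:x1]
    for k in cv2.findContours(m2,cv2.RETR_EXTERNAL,cv2.CHAIN_APPROX_NONE)[0]:
        if cv2.contourArea(k)<60: continue
        mk=np.zeros_like(m2); cv2.drawContours(mk,[k],-1,255,-1); v,u=np.nonzero(mk)
        q=onz(c,np.c_[u,v],0.120)[:,:2]
        r=cv2.minAreaRect((onz(c,k.reshape(-1,2),0.120)[:,:2]*1000).astype(np.float32))
        print(" lid px",np.mean(u).round(1),np.mean(v).round(1),"rect",np.round(r[0],1),np.round(r[1],1),round(r[2],1),"centroid",(q.mean(0)*1000).round(1),"z",np.median(depth(c,np.c_[u,v])[:,2]).round(4))
    for nm,lo,hi in [("tab",.168,.19),("button",.146,.16),("carr",.134,.145),("bar",.108,.1155)]:
        s=(P[:,2]>lo)&(P[:,2]<hi)
        if nm=="bar": s&=(col.max(1)-col.min(1)<30)&(P[:,0]>0.58)
        if s.sum()>2:
            q=P[s]*1000; print(" ",nm,s.sum(),"mean",q.mean(0).round(1),"uv",uv[s].mean(0).round(1))
            if nm in("button",): print("   rect",cv2.minAreaRect(q[:,:2].astype(np.float32)))
            if nm=="bar":
                vx=cv2.fitLine(q[:,:2].astype(np.float32),cv2.DIST_HUBER,0,.01,.01).ravel(); print("   line",vx.round(3),"yrange",q[:,1].min().round(1),q[:,1].max().round(1))
if __name__=="__main__": run(pickle.load(open(sys.argv[1],"rb")))
E
python3 meas.py v0.pkl
```

```text
top glass z 0.03
 lid px 316.1 178.3 rect [500.8  -9.5] [59.8 59. ] 76.6 centroid [500.7  -9.4] z 0.1217
 lid px 289.0 143.7 rect [609.4  75.5] [60.7 60.7] 83.0 centroid [609.2  75.6] z 0.1215
 lid px 267.2 141.0 rect [617.4 143.6] [60.5 60.7] 83.0 centroid [617.3 143.7] z 0.1216
  tab 23 mean [634.1 -32.4 180.7] uv [324.  130.8]
  button 97 mean [636.6 -11.8 153.4] uv [317.1 132.4]
   rect ((637.249267578125, -19.084604263305664), (55.143280029296875, 32.6702880859375), 78.70923614501953)
  carr 91 mean [633.2 -23.6 140.2] uv [321.  134.6]
  bar 313 mean [632.9  15.8 112.4] uv [308.4 137. ]
   line [ 1.11000e-01  9.94000e-01  6.37135e+02 -2.61900e+00] yrange -173.9 185.4
scene glass z 0.0289
 lid px 396.0 224.4 rect [608.9  73.5] [62.  58.5] 83.6 centroid [609.2  74.4] z 0.1199
 lid px 345.6 223.2 rect [501.7 -11.1] [59.9 59.4] 76.8 centroid [501.9 -10.9] z 0.1202
 lid px 412.8 209.6 rect [616.6 141.7] [62.8 59.2] 82.6 centroid [617.4 143. ] z 0.1201
  tab 46 mean [636.4 -35.  176.5] uv [381.9 248.1]
  button 114 mean [638.4 -15.1 152.4] uv [386.3 247.6]
   rect ((636.2498168945312, -16.080230712890625), (40.94506072998047, 33.193756103515625), 85.69566345214844)
  carr 138 mean [660.4 -31.7 139.5] uv [389.1 259.5]
  bar 559 mean [635.2  20.7 112.2] uv [390.9 245.4]
   line [1.15000e-01 9.93000e-01 6.37931e+02 2.21200e+00] yrange -174.4 183.9
```

Run:
```python
from h import *
d=pickle.load(open("v0.pkl","rb"))
t,s=d["top"],d["scene"]
C=lambda c,x0,y0,pts,z:onz(c,np.array(pts)/5+np.array([x0,y0])-0.4,z)[:,:2]*1000
w=np.array([[.993,-.119],[.119,.993]])
def show(n,P): print(n,P.round(1).tolist(),"rackaxes",(P@w.T).round(1).tolist())
show("btn top",C(t,235,110,[(411,113)],.153)); show("btn sc",C(s,290,190,[(495,280)],.153))
show("barend sc",C(s,290,190,[(255,515)],.112)); show("barend top",C(t,235,110,[(668,160)],.112))
show("plate top edge sc",C(s,290,190,[(607,30),(728,125)],.116)); show("plate top",C(t,235,110,[(122,70),(110,225)],.116))
show("jaw front top",C(t,235,110,[(364,262)],.114)); show("jaw front sc",C(s,290,190,[(407,198)],.114))
show("tab top",C(t,235,110,[(450,80)],.179))
# rescale crops
crop(t,300,118,345,150,16,"pics/tc2.png"); crop(s,360,225,410,265,14,"pics/sc2.png")
crop(t,360,135,385,175,14,"pics/tc3.png")
```

```text
btn top [[637.2, -10.9]] rackaxes [[634.0, 65.1]]
btn sc [[639.8, -7.0]] rackaxes [[636.1, 69.1]]
barend sc [[616.8, -172.5]] rackaxes [[633.0, -97.9]]
barend top [[619.1, -171.5]] rackaxes [[635.2, -96.7]]
plate top edge sc [[585.9, 180.4], [673.4, 171.8]] rackaxes [[560.3, 248.9], [648.3, 250.7]]
plate top [[674.2, 170.9], [575.0, 176.2]] rackaxes [[649.1, 249.9], [550.0, 243.4]]
jaw front top [[552.7, 18.1]] rackaxes [[546.7, 83.7]]
jaw front sc [[564.6, 21.7]] rackaxes [[558.0, 88.7]]
tab top [[650.5, -34.3]] rackaxes [[650.0, 43.4]]
```

View pics/tc2.png

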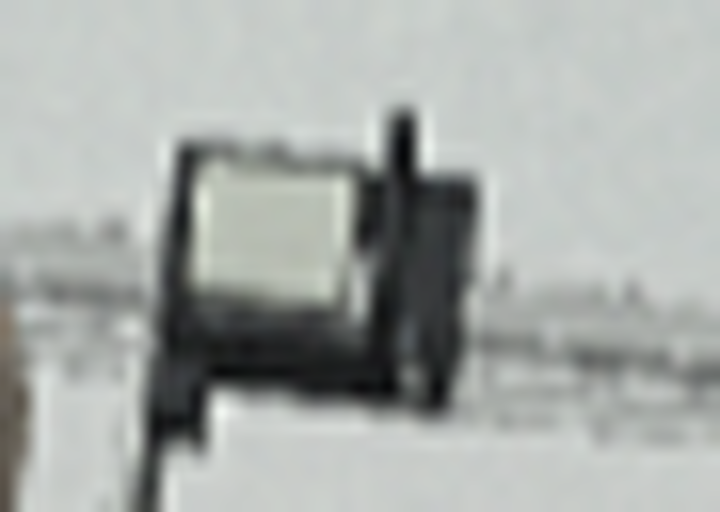

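View pics/sc2.png

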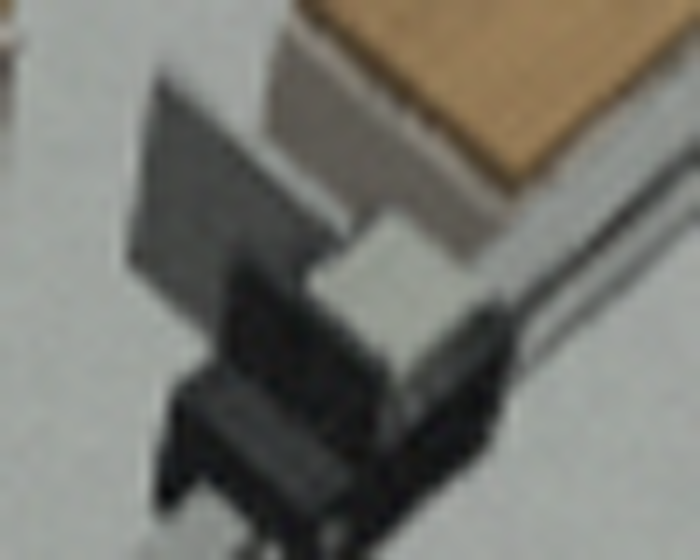

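Everything fits a rack pose of about (606, 61) mm with yaw -0.119 rad. Next I'll refine the button position and work out the first move.

```bash
cat > rk.py <<'E'
import numpy as np
from scipy.spatial.transform import Rotation as Ro
w=np.array([[.993,-.119],[.119,.993]]); Oxy=np.array([594.5,132.5])
def r2w(x,y): return (np.array([x,y])+Oxy)@w
def w2r(P): return np.asarray(P)[...,:2]@w.T-Oxy
def move(o,x,y,z):  # target rack x,y mm ; world z mm -> tool-frame shift
    R=Ro.from_euler('xyz',o["eef_rot"]).as_matrix(); p=np.array(o["ee_pos"])*1000
    T=np.r_[r2w(x,y),z]; return R.T@(T-p)
def rackyaw(o): # angle of tool z to rack y, deg, about world z
    R=Ro.from_euler('xyz',o["eef_rot"]).as_matrix(); z=R[:,2]; a=np.degrees(np.arctan2(z[1],z[0])-np.arctan2(.993,.119)); return (a+180)%360-180
E
python3 - <<'E'
from h import *; from rk import *
from station import ctrl
d=pickle.load(open("v0.pkl","rb")); t,s=d["top"],d["scene"]
for c,o,k,p in [(t,(300,118),16,(272,230)),(s,(360,225),14,(396,290))]:
    P=onz(c,np.array([p])/k+np.array(o)-.5,.154)*1000; print("button",P.round(1),"rack",w2r(P).round(1))
o=ctrl.get_obs(); R=Ro.from_euler('xyz',o["eef_rot"]).as_matrix(); print(R.round(3)); print("tool z vs rack y deg",rackyaw(o))
print("rack of jar out",w2r([[501.3,-10]]),"world",r2w(40,-66))
m=move(o,40,-72,190); print("shift to above button",m.round(1))
# timer/funnel
for n,uv,z in [("timer top",(274,176),.078),("funnel",(357,188),.06)]: print(n,w2r(onz(t,[uv],z)*1000).round(0))
print("front rim", depth(t,[(300,219),(300,221),(300,223)]).round(3).tolist())
E
```

```text
button [[638.   -9.9 154. ]] rack [[ 40.2 -66.5]]
button [[637.7  -8.  154. ]] rack [[ 39.7 -64.5]]
[[-0.     0.909  0.416]
 [ 0.001  0.416 -0.909]
 [-1.     0.    -0.001]]
tool z vs rack y deg -148.59786193738074
rack of jar out [[-95.5191 -82.7753]] world [637.972  -9.471]
shift to above button [  15.3  573.1 -270.8]
timer top [[-99.  53.]]
funnel [[-101. -214.]]
front rim [[0.382, 0.043, 0.029], [0.376, 0.043, 0.02], [0.369, 0.043, 0.028]]
```

Both views put the button at rack (40, -65.5), which means the stop joint is at about 0.026. Moving above the button with the fingers shut and the jaw axis along the row.

Call:
servo_tool:
  motion: [0, 20, -10, 2, 0, 60, -28, 4, 0, 105, -50, 6, 0, 150, -71, 8, 0, 195, -92, 10, 0, 240, -114, 12, 0, 285, -135, 14, 0, 330, -156, 17, 0, 375, -178, 20, 0, 420, -199, 23, 0, 460, -218, 25, 0, 500, -237, 28, 0, 530, -251, 30, 0, 555, -263, 31.4, 0, 574, -272, 31.4, 0, 574, -272, 31.4, 0, 574, -272, 31.4]
  gripper: 0
  force: 20

```text
time_s: 2.28
ee_pos: [0.6372, -0.0147, 0.2053]
eef_rot: [-1.285, 1.57, -2.975]
force: [-0.2, -1.4, -0.4]
grip_width: 0.0007
```

Run:
```python
from h import *; from rk import *
from station import ctrl
o=ctrl.get_obs(); print(w2r(o["ee_pos"]*1000 if hasattr(o["ee_pos"],'shape') else np.array(o["ee_pos"])*1000),rackyaw(o)); print(move(o,40,-70,154).round(1))
c=ctrl.camera("wrist"); cv2.imwrite("pics/w1.png",c["color"][:,:,::-1]); s=ctrl.camera("scene"); crop(s,330,180,430,280,6,"pics/s1.png")
R=Ro.from_euler('xyz',o["eef_rot"]).as_matrix(); print(R.round(3))
```

```text
[ 39.9733037  -71.31893583] 179.98963082349746
[51.3  0.2 -1.3]
[[-0.     0.993 -0.119]
 [-0.    -0.119 -0.993]
 [-1.    -0.     0.   ]]
```

View pics/w1.png

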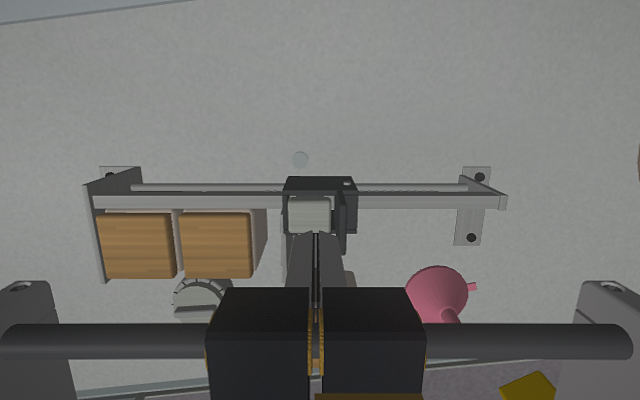

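View pics/s1.png

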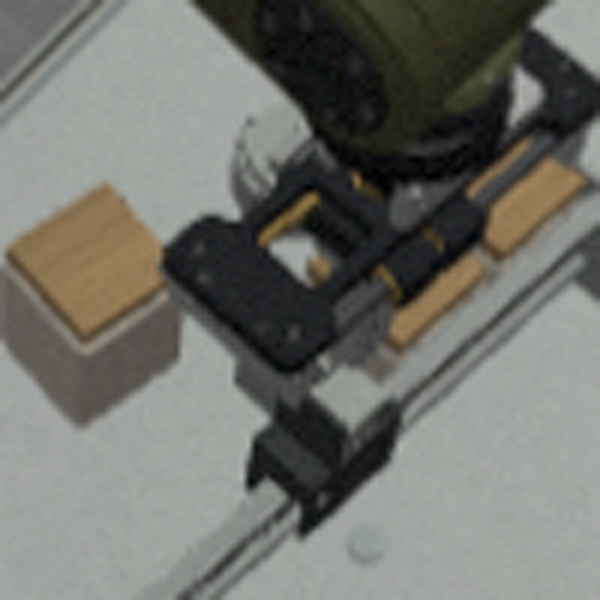

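The wrist view shows the fingers lined up with the button at (310,213) and the tab beside it at (341,215), so I'll press down.

Call:
servo_tool:
  motion: [12, 0, -2, 0, 25, 0, -2, 0, 38, 0, -2, 0, 46, 0, -2, 0, 50, 0, -2, 0, 54, 0, -2, 0, 57, 0, -2, 0, 58, 0, -2, 0, 58, 0, -2, 0]

```text
time_s: 3.5
ee_pos: [0.638, -0.0122, 0.1479]
eef_rot: [1.691, 1.57, 0.001]
force: [-2.8, 0.3, 5.9]
grip_width: -0.0
```

The force is about 5.9 N, so the button is nearly fully down. Now pushing back along +z.

Call:
servo_tool:
  motion: [0, 0, 2, 0, 0, 0, 5, 0, 0, 0, 9, 0, 0, 0, 14, 0, 0, 0, 19, 0, 0, 0, 24, 0, 0, 0, 29, 0, 0, 0, 34, 0, 0, 0, 39, 0, 0, 0, 44, 0, 0, 0, 49, 0, 0, 0, 54, 0, 0, 0, 58, 0, 0, 0, 60, 0]

```text
time_s: 5.25
ee_pos: [0.6308, -0.0716, 0.1479]
eef_rot: [2.527, 1.57, 0.837]
force: [-3.2, 2.7, 5.2]
grip_width: 0.0004
```

Call:
servo_tool:
  motion: [0, 0, 4, 0, 0, 0, 9, 0, 0, 0, 14, 0, 0, 0, 19, 0, 0, 0, 24, 0, 0, 0, 29, 0, 0, 0, 33, 0, 0, 0, 36, 0, 0, 0, 38, 0, 0, 0, 38, 0]

```text
time_s: 6.5
ee_pos: [0.6266, -0.1092, 0.148]
eef_rot: [1.937, 1.569, 0.247]
force: [-0.8, 1.8, 5.1]
grip_width: 0.0006
```

Run:
```python
from h import *; from rk import *
from station import ctrl
o=ctrl.get_obs(); print(w2r(np.array(o["ee_pos"])*1000),o["force"])
c=ctrl.camera("wrist"); cv2.imwrite("pics/w2.png",c["color"][:,:,::-1])
```

```text
[  40.75890594 -166.38418602] [-0.78708097  1.81504125  5.11032431]
```

View pics/w2.png

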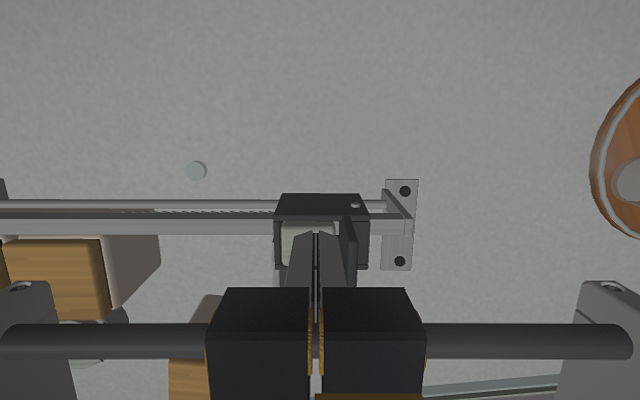

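The stop is moving with the finger and the carriage is nearly at the post. Creeping to the end.

Call:
servo_tool:
  motion: [0, 0, 1, 0, 0, 0, 2, 0, 0, 0, 3, 0, 0, 0, 4, 0, 0, 0, 5, 0, 0, 0, 5, 0]

```text
time_s: 7.3
ee_pos: [0.6264, -0.1124, 0.1481]
eef_rot: [2.634, 1.567, 0.945]
force: [1.3, 12.6, 5.4]
grip_width: 0.0002
```

Call:
servo_tool:
  motion: [0, 0, 1, 0, 0, 0, 2, 0, 0, 0, 2, 0]

```text
time_s: 7.68
ee_pos: [0.6264, -0.1125, 0.1481]
eef_rot: [2.874, 1.565, 1.186]
force: [1.9, 25.6, 6.4]
grip_width: 0.0004
```

Run:
```python
from h import *; from rk import *
from station import ctrl
o=ctrl.get_obs(); print(w2r(np.array(o["ee_pos"])*1000),o["force"])
c=ctrl.camera("top"); crop(c,235,110,395,210,5,"pics/t3.png")
```

```text
[  40.85489739 -169.64395737] [ 1.90445026 25.57229706  6.38108544]
```

View pics/t3.png

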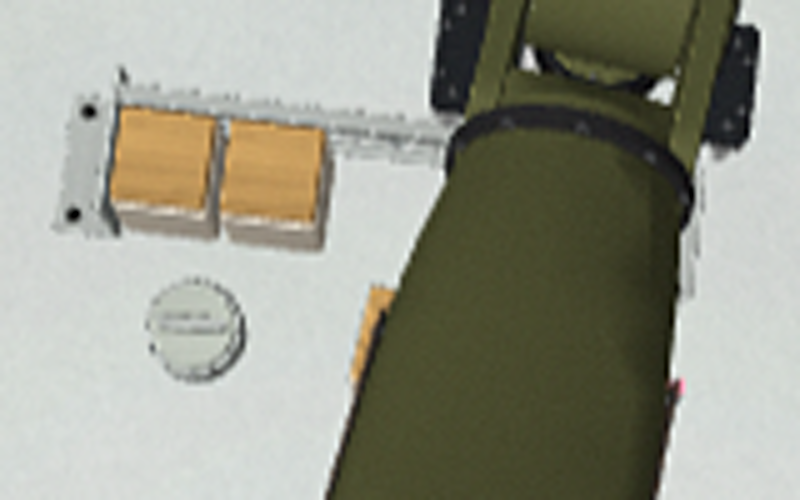

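The finger doesn't advance at 25 N, so the stop is at its end. Unload, then lift.

Call:
servo_tool:
  motion: [0, 0, -2, 0, 0, 0, -4, 0, -8, 0, -4, 0, -25, 0, -4, 0, -50, 0, -4, 0, -60, 0, -4, 0, -60, 0, -4, 0]
  gripper: 0.3

```text
time_s: 8.6
ee_pos: [0.6261, -0.1129, 0.2079]
eef_rot: [1.33, 1.569, -0.361]
force: [-0.3, -0.5, 0.0]
grip_width: 0.0282
```

Run:
```python
from h import *; from rk import *
from station import ctrl
o=ctrl.get_obs(); print(w2r(np.array(o["ee_pos"])*1000),o["ee_pos"],o["force"],o["grip_width"],rackyaw(o)); print(move(o,-150,-83,205).round(1))
```

```text
[  40.61845601 -170.10406196] [ 0.62606627 -0.11289622  0.20793718] [-0.29258062 -0.53007604  0.02216659] 0.02824756688772289 179.97671119275822
[   2.6 -190.5  -87. ]
```

Call:
servo_tool:
  motion: [0, -10, -4, 0, 0, -32, -14, 0, 0, -60, -27, 0, 0, -90, -41, 0, 0, -120, -55, 0, 0, -148, -68, 0, 0, -172, -79, 0, 0, -186, -85, 0, 0, -190, -87, 0, 0, -190, -87, 0, 0, -190, -87, 0]

```text
time_s: 9.98
ee_pos: [0.4479, -0.0038, 0.2073]
eef_rot: [-1.56, 1.571, 3.033]
force: [0.7, 0.2, -0.4]
grip_width: 0.0284
```

Run:
```python
from h import *; from rk import *
from station import ctrl
o=ctrl.get_obs(); print(w2r(np.array(o["ee_pos"])*1000),o["ee_pos"],o["grip_width"])
c=ctrl.camera("wrist"); s=ctrl.camera("scene"); cv2.imwrite("pics/w4.png",c["color"][:,:,::-1]); crop(s,290,180,450,300,5,"pics/s4.png")
pickle.dump({"wrist":c,"scene":s},open("v4.pkl","wb"))
```

```text
[-149.27679387  -82.9381813 ] [ 0.44791044 -0.00376588  0.20727188] 0.02839829650886395
```

View pics/w4.png

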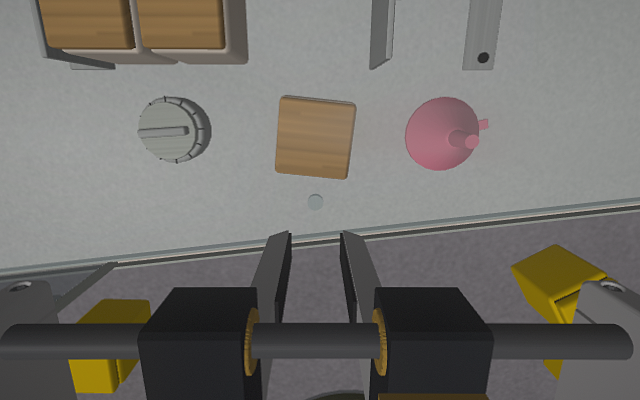

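View pics/s4.png

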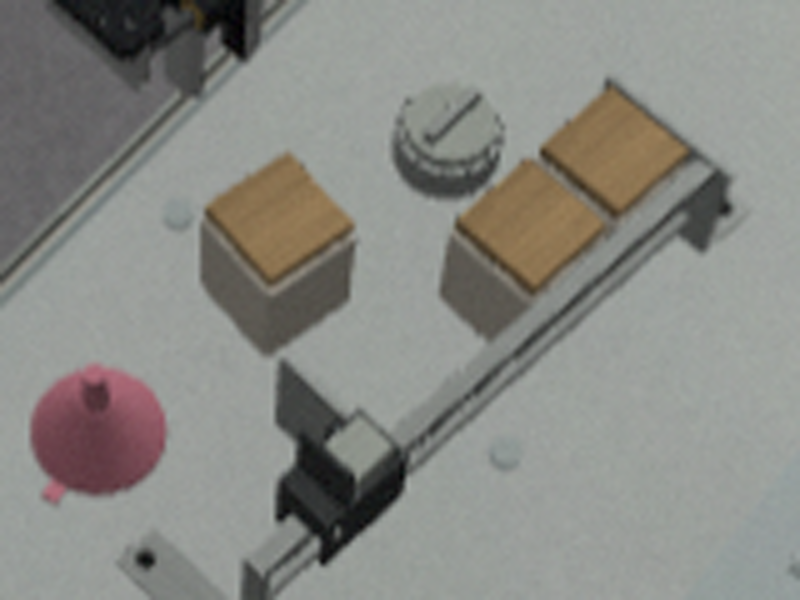

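The wrist view shows the white jar at (316,137) centred in front of the fingers. The stop is right back with the button up, and the timer and funnel are clear. Lowering in front of the jar.

Call:
servo_tool:
  motion: [15, 0, 0, 0, 40, 0, 0, 0, 70, 0, 0, 0, 100, 0, 0, 0, 125, 0, 0, 0, 145, 0, 0, 0, 155, 0, 0, 0, 157, 0, 0, 0, 157, 0, 0, 0]

```text
time_s: 11.2
ee_pos: [0.4478, -0.0035, 0.0508]
eef_rot: [1.574, 1.57, -0.116]
force: [-1.5, -0.4, 0.9]
grip_width: 0.0281
```

Push gently forward most of the way. Contact is expected after about 10 mm.

Call:
servo_tool:
  motion: [0, 4, 0, 0, 0, 8, 0, 0, 0, 12, 0, 0, 0, 16, 0, 0, 0, 20, 0, 0, 0, 24, 0, 0, 0, 28, 0, 0, 0, 33, 0, 0, 0, 38, 0, 0, 0, 43, 0, 0, 0, 48, 0, 0, 0, 53, 0, 0, 0, 58, 0, 0, 0, 63, 0, 0, 0, 68, 0, 0, 0, 73, 0, 0, 0, 77, 0, 0, 0, 79, 0, 0, 0, 80, 0, 0, 0, 80, 0]

```text
validation failed for argument at $.mo...
```

Run:
```python
from h import *; from rk import *
from station import ctrl
o=ctrl.get_obs(); print(w2r(np.array(o["ee_pos"])*1000),o["force"])
c=ctrl.camera("wrist"); s=ctrl.camera("scene"); cv2.imwrite("pics/w5.png",c["color"][:,:,::-1]); crop(s,290,180,450,300,5,"pics/s5.png")
```

```text
[-149.43863793  -82.71316716] [-1.50444018 -0.41218653  0.85444439]
```

View pics/w5.png

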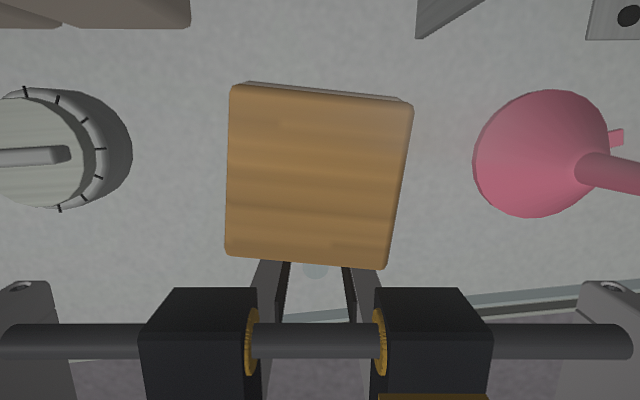

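View pics/s5.png

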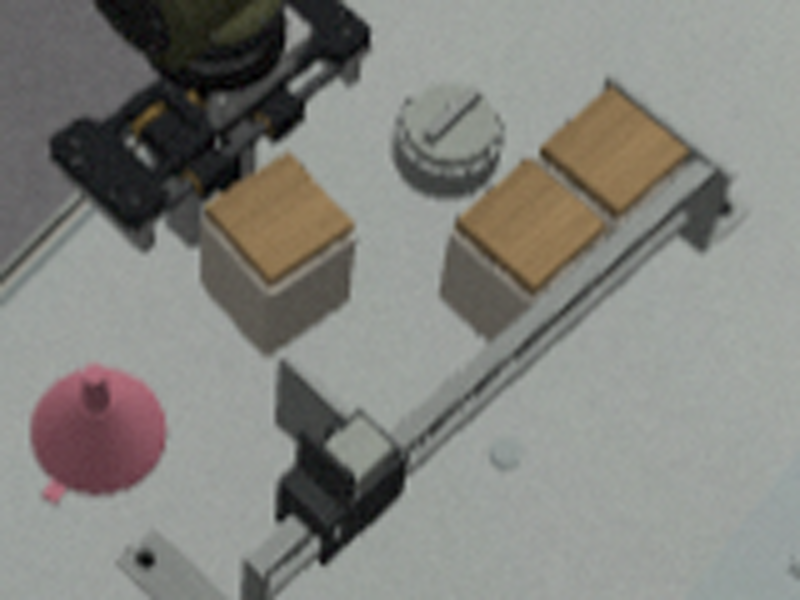

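The call was refused, I think because it came to more than 20 rows, so nothing moved and the jar is untouched. Sending a shorter one.

Call:
servo_tool:
  motion: [0, 4, 0, 0, 0, 8, 0, 0, 0, 12, 0, 0, 0, 16, 0, 0, 0, 20, 0, 0, 0, 25, 0, 0, 0, 30, 0, 0, 0, 35, 0, 0, 0, 40, 0, 0, 0, 46, 0, 0, 0, 52, 0, 0, 0, 58, 0, 0, 0, 64, 0, 0, 0, 70, 0, 0, 0, 75, 0, 0, 0, 78, 0, 0, 0, 80, 0, 0, 0, 80, 0]

```text
validation failed for argument at $.mo...
```

Run:
```python
from h import *; from rk import *
from station import ctrl
o=ctrl.get_obs(); print(w2r(np.array(o["ee_pos"])*1000),o["force"])
c=ctrl.camera("wrist"); s=ctrl.camera("scene"); cv2.imwrite("pics/w6.png",c["color"][:,:,::-1]); crop(s,290,180,450,300,5,"pics/s6.png")
```

```text
[-149.30555606  -82.68911313] [-0.73063061 -0.99246042  0.50124477]
```

View pics/w6.png

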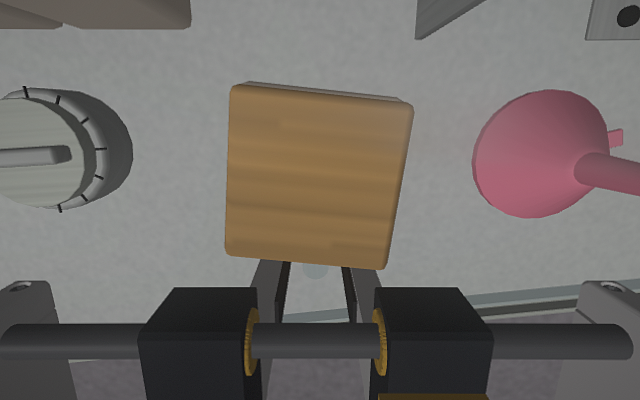

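View pics/s6.png

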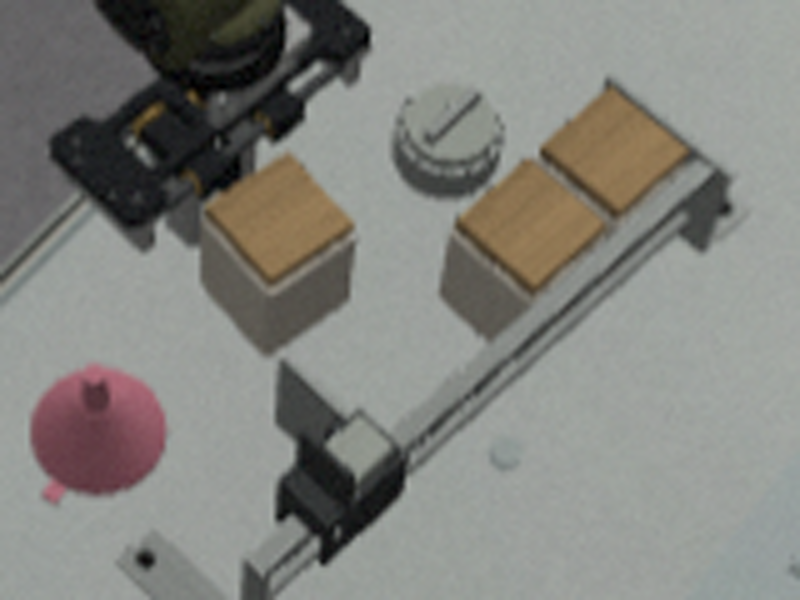

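Refused again even though it had 18 rows, so the row count doesn't explain it. The message is cut off, so I'll try a short call to find out.

Call:
servo_tool:
  motion: [0, 4, 0, 0, 0, 8, 0, 0, 0, 12, 0, 0, 0, 16, 0, 0, 0, 20, 0, 0, 0, 25, 0, 0, 0, 30, 0, 0, 0, 35, 0, 0, 0, 40, 0, 0, 0, 40, 0, 0]

```text
time_s: 12.65
ee_pos: [0.4878, -0.0083, 0.0505]
eef_rot: [1.608, 1.57, -0.082]
force: [0.6, 0.2, -0.5]
grip_width: 0.0281
```

That one worked. The refused lists were each one number short (not a multiple of 4), which was my mistake. Continuing the push.

Call:
servo_tool:
  motion: [0, 4, 0, 0, 0, 9, 0, 0, 0, 14, 0, 0, 0, 20, 0, 0, 0, 26, 0, 0, 0, 32, 0, 0, 0, 37, 0, 0, 0, 40, 0, 0, 0, 40, 0, 0]

```text
time_s: 13.78
ee_pos: [0.5273, -0.013, 0.0505]
eef_rot: [1.62, 1.57, -0.07]
force: [-0.5, 0.0, -0.0]
grip_width: 0.0279
```

Run:
```python
from h import *; from rk import *
from station import ctrl
o=ctrl.get_obs(); print(w2r(np.array(o["ee_pos"])*1000),o["force"])
c=ctrl.camera("wrist"); s=ctrl.camera("scene"); cv2.imwrite("pics/w7.png",c["color"][:,:,::-1]); crop(s,290,180,450,300,5,"pics/s7.png")
```

```text
[-69.34946405 -82.69060547] [-0.531465    0.01942492 -0.01503689]
```

View pics/w7.png

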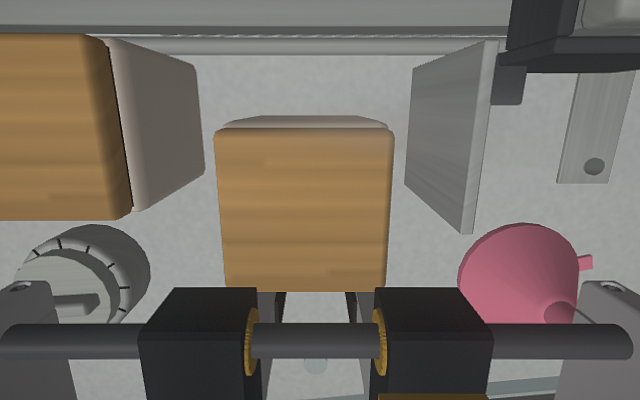

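View pics/s7.png

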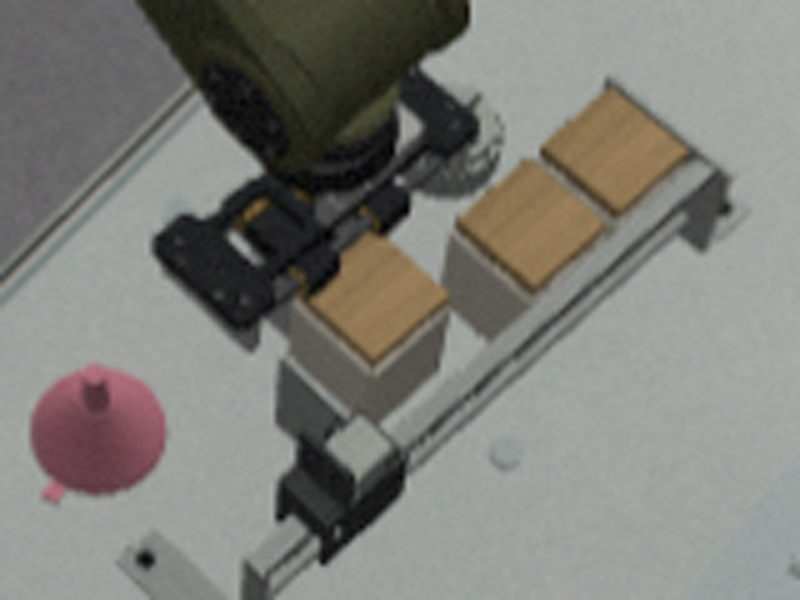

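The jar is squared up by the two fingers and centred in the free place. Pushing on to the rail.

Call:
servo_tool:
  motion: [0, 4, 0, 0, 0, 9, 0, 0, 0, 14, 0, 0, 0, 19, 0, 0, 0, 23, 0, 0, 0, 26, 0, 0, 0, 28, 0, 0, 0, 28, 0, 0]

```text
time_s: 14.88
ee_pos: [0.5551, -0.0164, 0.0504]
eef_rot: [1.57, 1.57, -0.12]
force: [-0.9, -0.3, -0.4]
grip_width: 0.0283
```

Call:
servo_tool:
  motion: [0, 1, 0, 0, 0, 2, 0, 0, 0, 3, 0, 0, 0, 4, 0, 0, 0, 4, 0, 0]

```text
time_s: 15.5
ee_pos: [0.5564, -0.0165, 0.0504]
eef_rot: [-1.541, 1.565, 3.052]
force: [-24.3, 2.7, 16.9]
grip_width: 0.0283
```

The jar met the rail, and the force jumped to 24 N. Backing off straight away.

Call:
servo_tool:
  motion: [0, -3, 0, 0, 0, -8, 0, 0, 0, -20, 0, 0, 0, -35, 0, 0, 0, -35, 0, 0]

```text
time_s: 16.12
ee_pos: [0.5232, -0.0125, 0.0505]
eef_rot: [-1.657, 1.571, 2.936]
force: [0.1, 0.2, 0.7]
grip_width: 0.0279
```

Run:
```python
from h import *; from rk import *
from station import ctrl
o=ctrl.get_obs(); print(w2r(np.array(o["ee_pos"])*1000),o["force"])
c=ctrl.camera("wrist"); s=ctrl.camera("scene"); cv2.imwrite("pics/w8.png",c["color"][:,:,::-1]); crop(s,290,180,450,300,5,"pics/s8.png")
```

```text
[-73.43604261 -82.66533947] [0.11094145 0.1906534  0.66117102]
```

View pics/w8.png

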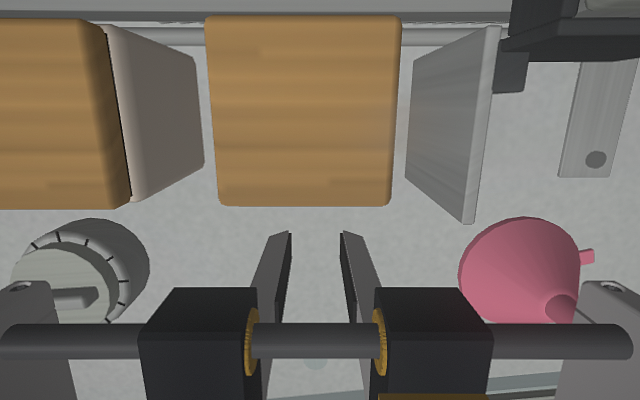

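View pics/s8.png

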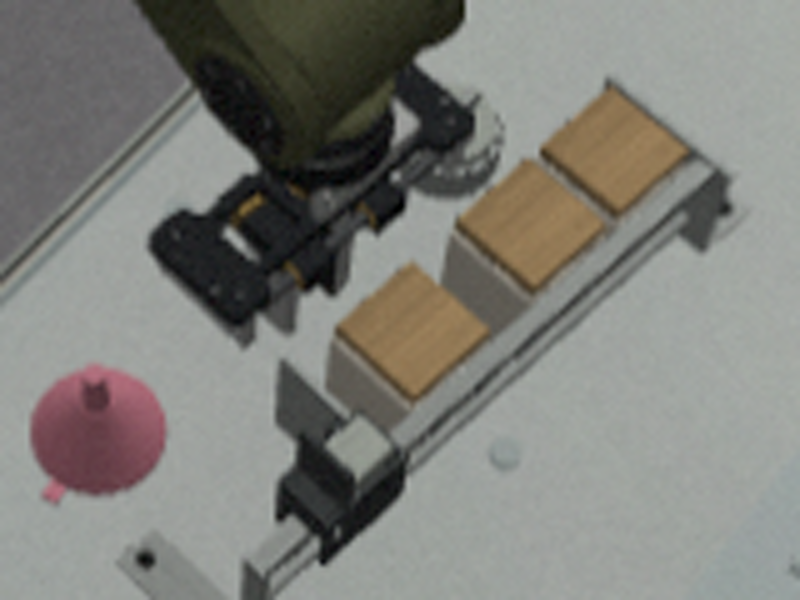

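The third jar stands square in the row against the rail. Now lift, shut the fingers and go behind the thumb tab.

Call:
servo_tool:
  motion: [-15, 0, 0, 0, -45, 0, 0, 0, -80, 0, 0, 0, -115, 0, 0, 0, -145, 0, 0, 0, -160, 3, 3, 0, -160, 15, 17, 0, -160, 32, 36, 0, -160, 52, 58, 0, -160, 72, 80, 0, -160, 92, 102, 0, -160, 106, 118, 0, -160, 113, 125, 0, -160, 113, 125, 0, -160, 113, 125, 0]
  gripper: 0

```text
time_s: 18.1
ee_pos: [0.6211, -0.1498, 0.2102]
eef_rot: [-1.874, 1.57, 2.72]
force: [-0.0, 0.7, -1.1]
grip_width: 0.0005
```

Run:
```python
from h import *; from rk import *
from station import ctrl
o=ctrl.get_obs(); print(w2r(np.array(o["ee_pos"])*1000),o["ee_pos"],o["force"],o["grip_width"]);print(move(o,40,-210,150).round(1))
c=ctrl.camera("wrist"); s=ctrl.camera("scene"); cv2.imwrite("pics/w9.png",c["color"][:,:,::-1]); crop(s,330,215,400,275,9,"pics/s9.png")
z=c["z_map"];vv,uu=np.mgrid[0:280,150:500];uv=np.c_[uu.ravel(),vv.ravel()]
oo,d=ray(c,uv);P=(oo+d*z[0:280,150:500].ravel()[:,None])*1000; r=w2r(P)
for lo,hi in[(172,186),(150,158),(136,143)]:
    k=(P[:,2]>lo)&(P[:,2]<hi)&(abs(r[:,0]-40)<20)&(z[0:280,150:500].ravel()>0)
    if k.sum(): print(lo,k.sum(),np.percentile(r[k],[2,50,98],axis=0).round(1).tolist())
```

```text
[  40.0745205  -207.33202647] [ 0.62109706 -0.14979111  0.21019406] [-0.03119069  0.66067027 -1.06878647] 0.0005252197183066837
[60.2  0.1  2.7]
172 426 [[24.6, -187.1], [42.5, -185.1], [58.7, -182.3]]
150 1369 [[29.5, -187.1], [42.0, -163.2], [53.6, -147.3]]
136 1273 [[23.5, -198.6], [47.0, -188.2], [59.0, -141.9]]
```

View pics/w9.png

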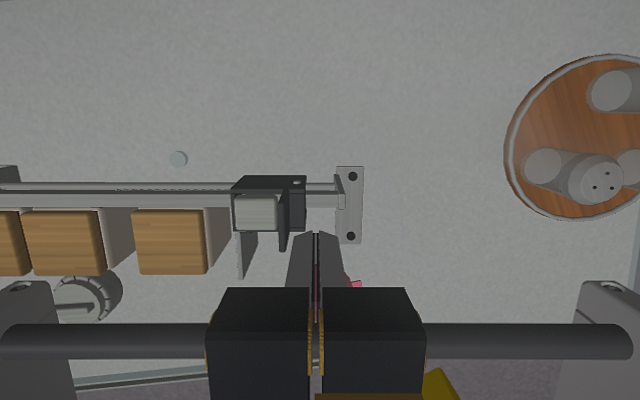

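View pics/s9.png

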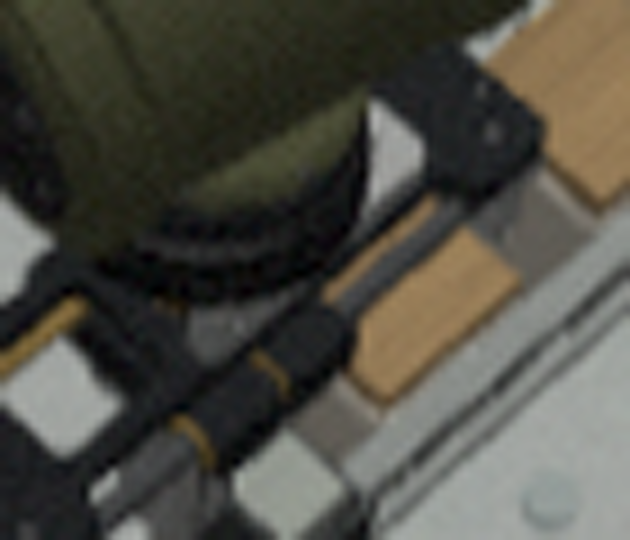

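The wrist depth puts the tab at rack y -187 to -182, and the finger edge is 7 mm behind it. Lower, then push up.

Call:
servo_tool:
  motion: [15, 0, 0, 0, 32, 0, 0, 0, 48, 0, 0, 0, 57, 0, 0, 0, 58, 0, 0, 0, 58, 0, 0, 0]

```text
time_s: 18.95
ee_pos: [0.6215, -0.1503, 0.1529]
eef_rot: [1.399, 1.57, -0.291]
force: [0.5, 0.2, -0.3]
grip_width: 0.0001
```

Call:
servo_tool:
  motion: [0, 0, -3, 0, 0, 0, -6, 0, 0, 0, -9, 0, 0, 0, -12, 0, 0, 0, -16, 0, 0, 0, -20, 0, 0, 0, -23, 0, 0, 0, -26, 0, 0, 0, -29, 0, 0, 0, -32, 0, 0, 0, -35, 0, 0, 0, -38, 0, 0, 0, -40, 0, 0, 0, -40, 0]

```text
time_s: 20.7
ee_pos: [0.6262, -0.1104, 0.1526]
eef_rot: [1.005, 1.57, -0.685]
force: [-0.8, -3.5, 0.7]
grip_width: 0.0007
```

Run:
```python
from h import *; from rk import *
from station import ctrl
o=ctrl.get_obs(); print(w2r(np.array(o["ee_pos"])*1000),o["ee_pos"],o["force"])
c=ctrl.camera("wrist"); cv2.imwrite("pics/w10.png",c["color"][:,:,::-1])
```

```text
[  40.42341145 -167.61082236] [ 0.62616926 -0.11039775  0.15259048] [-0.79608362 -3.50527793  0.72279047]
```

View pics/w10.png

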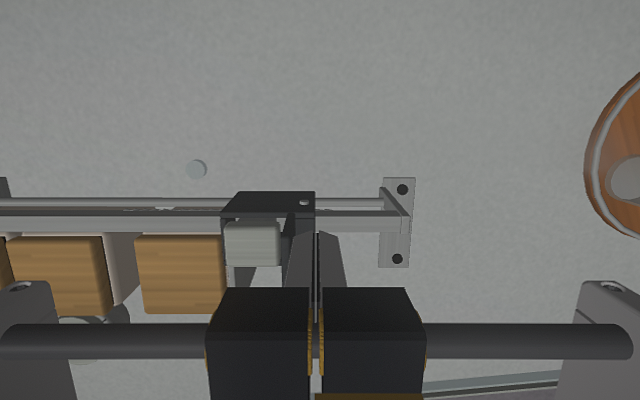

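Call:
servo_tool:
  motion: [0, 0, -2, 0, 0, 0, -4, 0, 0, 0, -6, 0, 0, 0, -8, 0, 0, 0, -10, 0, 0, 0, -12, 0, 0, 0, -14, 0, 0, 0, -16, 0, 0, 0, -18, 0, 0, 0, -20, 0, 0, 0, -21, 0, 0, 0, -21, 0]

```text
time_s: 22.25
ee_pos: [0.6286, -0.0896, 0.1525]
eef_rot: [0.841, 1.571, -0.849]
force: [0.9, -5.4, 1.6]
grip_width: 0.0005
```

Call:
servo_tool:
  motion: [0, 0, -1, 0, 0, 0, -2, 0, 0, 0, -2, 0]

```text
time_s: 22.62
ee_pos: [0.6288, -0.0881, 0.1526]
eef_rot: [0.363, 1.57, -1.327]
force: [-0.2, -7.2, 1.2]
grip_width: 0.0006
```

Run:
```python
from h import *; from rk import *
from station import ctrl
o=ctrl.get_obs(); print(w2r(np.array(o["ee_pos"])*1000),o["ee_pos"],o["force"])
c=ctrl.camera("wrist"); cv2.imwrite("pics/w11.png",c["color"][:,:,::-1])
```

```text
[  40.4161698  -145.13708823] [ 0.62883589 -0.08808515  0.15255614] [-0.17229766 -7.22773356  1.21164592]
```

View pics/w11.png

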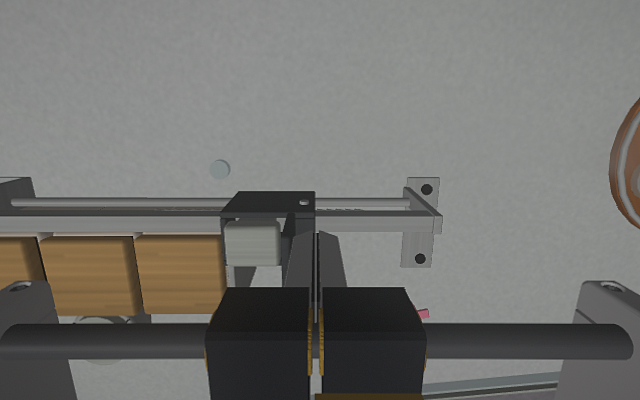

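Call:
servo_tool:
  motion: [0, 0, -1, 0, 0, 0, -2, 0, 0, 0, -3, 0, 0, 0, -3, 0]

```text
time_s: 23.18
ee_pos: [0.6291, -0.0855, 0.1526]
eef_rot: [0.157, 1.569, -1.533]
force: [-0.8, -9.5, 2.1]
grip_width: 0.0006
```

Call:
servo_tool:
  motion: [0, 0, -1, 0, 0, 0, -2, 0, 0, 0, -2, 0]

```text
time_s: 23.55
ee_pos: [0.6295, -0.0828, 0.1525]
eef_rot: [0.632, 1.57, -1.058]
force: [0.4, -4.3, 1.8]
grip_width: 0.0005
```

Call:
servo_tool:
  motion: [0, 0, -1, 0, 0, 0, -1, 0]

```text
time_s: 23.8
ee_pos: [0.6295, -0.0825, 0.1525]
eef_rot: [0.151, 1.569, -1.54]
force: [0.1, -9.3, 1.8]
grip_width: 0.0002
```

Call:
servo_tool:
  motion: [0, 0, -1, 0, 0, 0, -1, 0]

```text
time_s: 24.05
ee_pos: [0.6296, -0.0817, 0.1526]
eef_rot: [0.151, 1.569, -1.54]
force: [-0.7, -10.4, 1.3]
grip_width: 0.0006
```

Run:
```python
from h import *; from rk import *
from station import ctrl
o=ctrl.get_obs(); print(w2r(np.array(o["ee_pos"])*1000),o["ee_pos"],o["force"])
c=ctrl.camera("wrist"); cv2.imwrite("pics/w12.png",c["color"][:,:,::-1])
t=ctrl.camera("top"); crop(t,235,110,345,180,7,"pics/t12.png")
```

```text
[  40.39641996 -138.67049946] [ 0.62958564 -0.08166283  0.15256727] [ -0.68776732 -10.38380087   1.26325165]
```

View pics/w12.png

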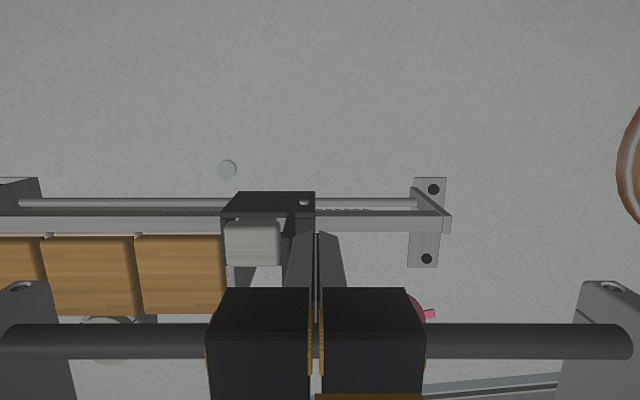

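View pics/t12.png

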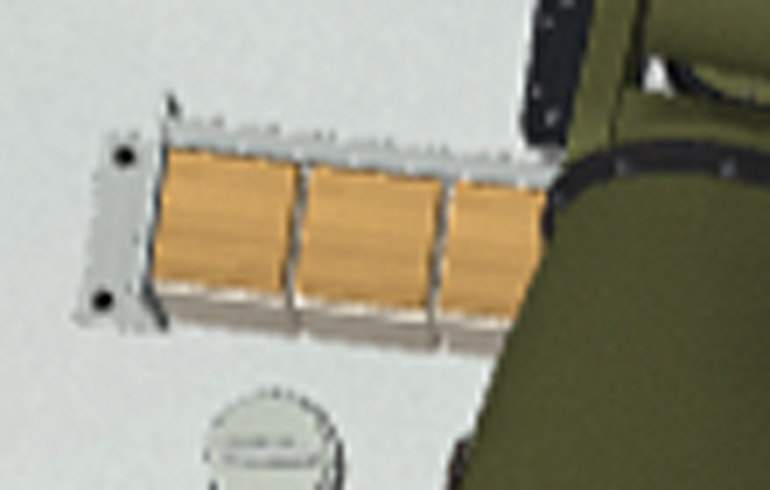

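Call:
servo_tool:
  motion: [0, 0, -1, 0, 0, 0, -1, 0]

```text
time_s: 24.4
ee_pos: [0.6297, -0.0813, 0.1526]
eef_rot: [0.113, 1.568, -1.578]
force: [-1.8, -14.7, 2.0]
grip_width: 0.0006
```

Call:
servo_tool:
  motion: [0, 0, -1, 0, 0, 0, -1, 0]

```text
time_s: 24.65
ee_pos: [0.6296, -0.0812, 0.1526]
eef_rot: [0.052, 1.567, -1.64]
force: [-1.5, -19.9, 2.2]
grip_width: 0.0003
```

Stalled at 20 N with about 0.1 mm of movement per 1 mm commanded, so the jars are snug. Backing off and lifting.

Call:
servo_tool:
  motion: [0, 0, 2, 0, 0, 0, 5, 0, 0, 0, 10, 0, 0, 0, 12, 0, -15, 0, 12, 0, -40, 0, 12, 0, -70, 0, 12, 0, -90, 0, 12, 0, -90, 0, 12, 0]

```text
time_s: 25.78
ee_pos: [0.629, -0.0906, 0.2448]
eef_rot: [1.52, 1.567, -0.17]
force: [0.4, -0.2, 0.7]
grip_width: 0.0005
```

Call:
servo_tool:
  motion: [0, -10, 10, 0, 0, -40, 40, 0, 0, -80, 80, 0, 0, -120, 120, 0, 0, -160, 160, 0, 0, -200, 200, 0, 0, -230, 230, 0, 0, -250, 250, 0, 0, -260, 260, 0, 0, -260, 260, 0]

```text
time_s: 27.02
ee_pos: [0.3389, -0.3179, 0.2421]
eef_rot: [-2.4, 1.57, 2.192]
force: [-0.2, -0.2, 0.3]
grip_width: 0.0003
```

Run:
```python
from h import *; from rk import *
from station import ctrl
import meas
o=ctrl.get_obs(); print(o["time_s"],o["ee_pos"],o["force"])
d={n:ctrl.camera(n) for n in ("top","scene")}; pickle.dump(d,open("v13.pkl","wb"))
crop(d["top"],235,110,395,210,5,"pics/t13.png");crop(d["scene"],290,180,450,300,5,"pics/s13.png"); cv2.imwrite("pics/sf13.png",d["scene"]["color"][:,:,::-1])
meas.run(d)
```

```text
27.025 [ 0.33887207 -0.31790518  0.24209204] [-0.21321258 -0.22916636  0.26167762]
top glass z 0.03
 lid px 307.5 145.7 rect [603.4  18. ] [60.  60.3] 83.0 centroid [603.1  18. ] z 0.1217
 lid px 276.9 142.2 rect [613.9 113.3] [124.1  60.9] 83.4 centroid [613.9 113.3] z 0.1216
  tab 22 mean [628.1 -66.  179.8] uv [335.2 132.9]
  button 98 mean [632.2 -45.2 152.8] uv [328.1 133.9]
   rect ((630.17138671875, -51.5784912109375), (52.69194793701172, 31.3752498626709), 82.2893295288086)
  carr 80 mean [628.3 -56.7 141.4] uv [331.7 136.1]
  bar 324 mean [633.   17.9 112.4] uv [307.7 136.9]
   line [1.18000e-01 9.93000e-01 6.37979e+02 7.84500e+00] yrange -174.1 185.5
scene glass z 0.0288
 lid px 397.1 223.5 rect [609.8  81.3] [186.1  60.2] 83.9 centroid [610.   79.2] z 0.12
  tab 43 mean [630.9 -68.5 177.4] uv [372.1 255.9]
  button 115 mean [633.6 -49.2 151.9] uv [376.8 255.7]
   rect ((634.2199096679688, -54.593711853027344), (51.9068717956543, 33.44104766845703), 74.94561767578125)
  carr 147 mean [660.5 -60.6 139.3] uv [382.4 267.4]
  bar 519 mean [636.7  13.5 112.2] uv [389.8 247.6]
   line [1.20000e-01 9.93000e-01 6.39262e+02 8.24800e+00] yrange -176.6 185.0
```

View pics/t13.png

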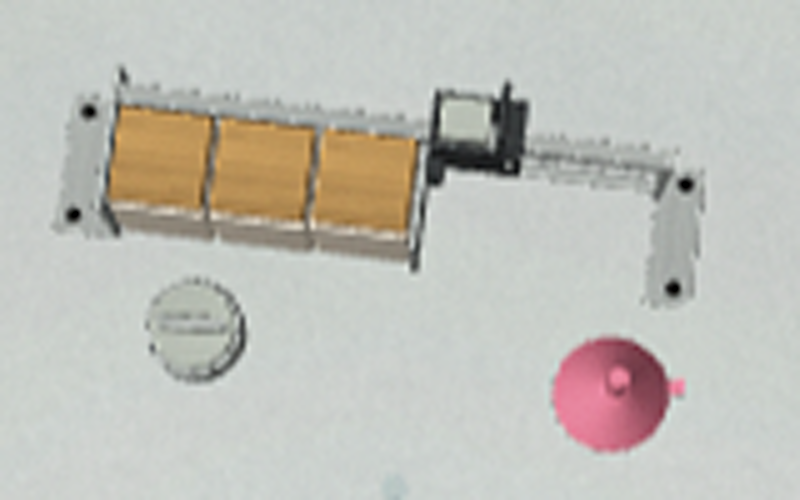

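View pics/s13.png

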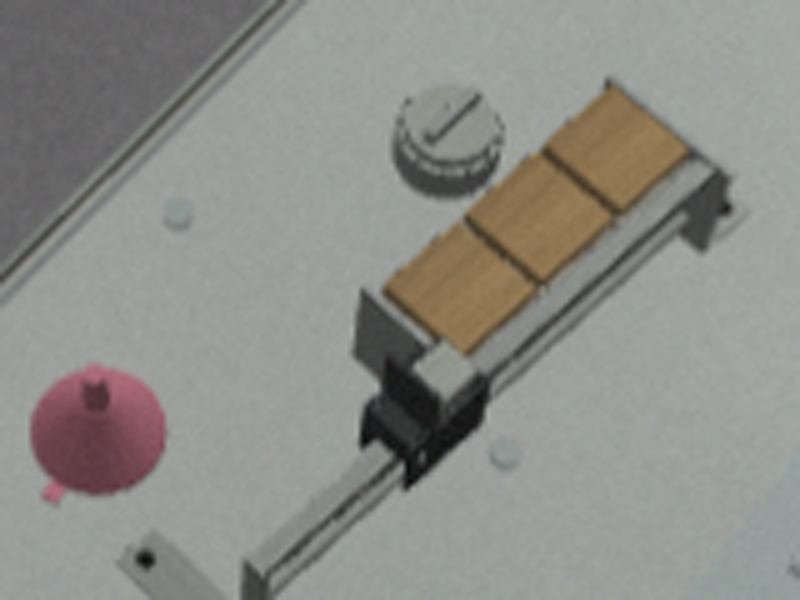

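View pics/sf13.png

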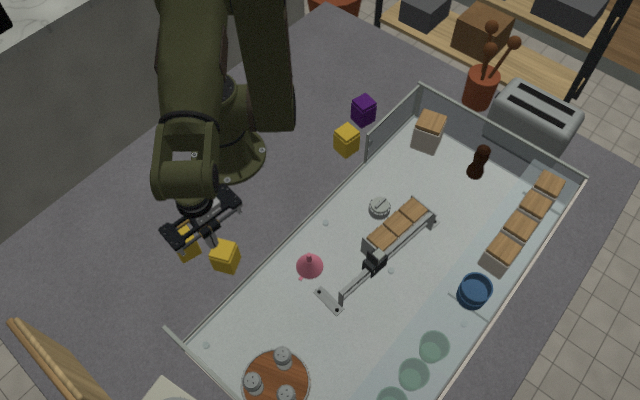

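Everything checks out: jar spacing is 95.9 mm against an ideal 96, the lids span 186 mm, and nothing else has moved. Handing in.

Run:
```python
from station import ctrl
print(ctrl.hand_in(), ctrl.get_obs()["time_s"])
```

```text
the job is handed in; nothing more can be done
the job is handed in; nothing more can be done
```

The job is done and handed in at about 27 s of the 61 s allowed; the hand-in gave no verdict.

**What I did:**
- **Stop back:** I held the release button down at about 6 N and pushed the stop back until it would not move at 25 N.
- **Jar in:** I pushed the third jar straight in with two spread fingers, which also squared it, until it met the rail. The force briefly reached about 24 N there, so I backed off.
- **Stop up:** I pushed the stop up by its thumb tab until it stalled at about 20 N.

**Last checks:**
- **Snug fit:** In the top view, the third jar's centre is 95.9 mm from the middle of the other two, where jars in contact would give 96.
- **Row and button:** The lids span about 186 mm in the scene view, where touching jars would give about 188. The button is up again.
- **Bystanders:** The timer, funnel, shakers, mill and canister stand where they were, judged by eye from the pictures. The arm is clear of the rack.

**What went wrong or disagreed:**
- **Refused calls:** Two move calls were refused because I left a number off each list. Nothing moved.
- **Camera differences:** The top and scene cameras differed by 1 to 4 mm on some points, which is more than their stated 2 mm. The contact forces settled the final positions.

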